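# Slide the hatch plate out over the shelf edge

## Robot

A 7-joint arm with a two-finger parallel gripper is mounted at the origin on the work surface. World frame = base frame: x ahead of the robot, y to its left, z up, the work surface at z = 0. Lengths are in m, angles in rad, forces in N, time in s.
With the tool pointing down it reaches from about 0.4 to 0.875 m from the base axis. Payload 19.3 kg.
Tool frame: the origin (TCP) lies at the very end of the fingers, on their centre line; the grasp point (between the pads) lies 19 mm behind it; z points along the fingers, y is the line along which they close (so a half turn about z gives the same grasp; the last joint's range is limited). The gripper opens to 85 mm and grips with 20 to 120 N. Pads are 22 mm wide; open, the fingers measure 114 mm over their backs; the gripper's body (76 mm by 85 mm) begins 54 mm behind the grasp point. The pads swing forward as they close: fully open they stand 13 mm farther back than shut.
Start: joints at [1.2, 0.521, -0.036, 1.599, 0.021, 1.021, -0.113], TCP at [0.185, -0.597, 0.231] pointing down, gripper open.
Joint ranges: [-2.91, 2.91], [-0.3, 2.13], [-1.5, 1.42], [0.17, 2.43], [-1.26, 4.41], [0.16, 1.93], [-2.52, 2.52]. Speed limits (rad/s): [1.89, 1.89, 2.39, 2.39, 3.01, 3.01, 3.01].

## Interface

Orientations are given as [roll, pitch, yaw] about the fixed x, y, z axes, in that order (R = Rz(yaw) Ry(pitch) Rx(roll)).
In Python, from workcell import bot gives the robot as it stands.
- The arm moves only by the tool servo_tool, never from a script. Its argument "plan" is a list of rows, each a list of 7 numbers: the finger opening in cm, from 0 to 8.54, then the shift along the tool's x, y, z in cm, then the turn, a rotation vector about the tool's x, y, z in degrees. In form: [[fingers, x, y, z, wx, wy, wz], ...]. A call has 1 to 10 rows; each row is the pose to reach, as a shift and turn from the pose commanded when the call began, along the tool's axes at that moment; what a row does not reach only later rows make up. A row lasts 1/10 s, in which the tool goes at most 50 mm and 8.59 degrees, less where a joint would pass 70% of its speed; a pose out of reach is approached as far as the arm can. A call with a gripper value outside its range is refused whole. The fingers move at their own pace and stop on an object; "force" is the grip in N (left out, the last holds). Time passes only in rows, so rows that repeat a pose let the fingers close. It gives the time, the measured TCP pose, the force, the opening and the grip force at its end, in the units of the state.
- bot.observe(): the state, without advancing time (a new reading comes with each control period).
- bot.grab_frame(name): name is "side" or "top"; returns a dict with "frame" (384x512x3 uint8, blue, green, red), "mtx" (3x3 intrinsics, pixels), "R" (3x3) and "t" (3): a world point X has camera coordinates R X + t. Camera axes: x right, y down, z forward; pixel columns grow to the right and rows downward; lengths in m; the calibration is good to about 2 mm. A picture is of the moment at which its call begins. There is no depth.
- bot.job_done(): hands the job in; it is judged then, once.
The state is a dict: "clock": time; "qpos": joint angles; "qd": joint speeds; "joint_efforts": joint torques, N m; "position": TCP position; "tool_rot": TCP orientation; "force": force on the tool from outside, world axes, zero at the start; "moment": the same for the moment, N m; "grip_width": finger opening in m; "finger_force": force on a finger pad.
Only numpy, scipy, OpenCV 4.12 (cv2) and the standard library are available. Lean on these libraries where they do the work, as an engineer would, in place of code of your own. Each camera call takes 0.05 s, during which the arm holds its last target. There are 200 camera calls.

## Task

Push the larger of the two flat black plates across the white shelf, towards the shelf's front edge on the far side from the robot, until it sticks out about 30 mm past that edge and lies square to it, ready for someone to pick up by hand. Only push or drag it with the fingers: keep it flat on the shelf, never lift it or tip it, and leave the small plate, the tub and the jar where they are. Then take the gripper away from it.

Things in the scene. Friction and masses are not known exactly. Their poses are not given: they have to be found in the camera images.
- shelf: fixed low white melamine shelf, 300 mm deep (its x) and 760 mm wide (its y), flat top 70 mm above the work surface; origin at the centre of its footprint on the work surface, z up; x points to the front edge, away from the robot, so the front edge is at x = +150 mm; it stands slightly turned (up to 6 degrees)
- shelf_edge (a point): middle of the shelf's front edge (far from the robot), at the height of the shelf top; axes as the shelf's
- hatch: loose flat black plastic hatch plate, 120 mm long (its x) by 90 mm wide (its y) by 8 mm thick, about 0.1 kg, with five grey slot marks along x on top, lying flat on the shelf; origin at the centre of its underside, z up; x points roughly to the shelf's front edge (start up to 17 degrees off the shelf's x)
- hatch_front (a point): middle of the hatch plate's leading short side (x = +60 mm from the plate's centre, half-way up its thickness); axes as the plate's
- small_plate: bystander: loose flat black plastic plate 70 by 70 by 8 mm with one round grey mark, lying on the shelf; origin at the centre of its underside
- tub: bystander: closed clear plastic tub with a white rim and flip-top lid, 84 (x) by 104 (y) by 68 mm high, loose on the shelf; origin at the centre of its underside
- jar: bystander: closed round jar, 52 mm across and 85 mm high, loose near the left end of the shelf; origin at the centre of its underside
Not all that is in view belongs to the job. Leave any red look-alike of the hatch alone.

How it is judged:
By the outcome, as a careful person would: the job done as asked, in the order asked, and still so for the second after the job is handed in, with the robot touching nothing.
It also fails if it takes over 38 s, if anything falls off the work surface, if the arm or the gripper's body presses on something with over 40 N, if the wrist force passes 120 N, or if a joint passes its speed limit or range.

## Working session

There is one attempt and no reset: what is moved stays moved. The work goes in short steps, Python scripts to look and compute and a tool call to move; the robot and the scene stay as the last step left them, time stands still between calls to the robot, and variables do not carry over. Pictures are saved under pics/ and viewed, at most 10 in all, crops included, and the job is handed in when it is done.

Besides the shell and the picture viewer there is one more tool, called after "Emit:" as a command line: name --pt "numbers of a row" for each row, then --argument value for the rest. servo_tool: Moves the arm, as the interface text tells. Its arguments: {"type":"object","properties":{"plan":{"type":"array","items":{"type":"array","items":{"type":"number"}}},"force":{"type":"number"}},"required":["plan"]}

```bash
mkdir -p pics; ls; python3 - <<'E'
from workcell import bot
import cv2
for n in("top","side"):
    f=bot.grab_frame(n); cv2.imwrite(f"pics/{n}0.png",f["frame"]); print(n,f["mtx"].tolist(),f["R"].round(4).tolist(),f["t"].round(4).tolist())
s=bot.observe(); print(s["position"],s["tool_rot"],s["clock"])
E
```

```text
pics
top [[354.05613091699877, 0.0, 254.93334552263534], [0.0, 354.05613091699877, 192.2072779200427], [0.0, 0.0, 1.0]] [[0.0082, -0.9999, 0.0073], [-0.9946, -0.0089, -0.1033], [0.1033, -0.0064, -0.9946]] [0.1469, 0.6485, 1.0353]
side [[480.6112860855816, 0.0, 250.50613861926783], [0.0, 480.6112860855816, 189.9954867892329], [0.0, 0.0, 1.0]] [[-0.9547, -0.2973, -0.0122], [-0.1332, 0.4635, -0.876], [0.2661, -0.8347, -0.4821]] [0.634, 0.0734, 1.3485]
[ 0.18507134 -0.59666932  0.23079554] [-3.14059316e+00  7.11881958e-05  3.00768423e-01] 0.1
```

View pics/top0.png

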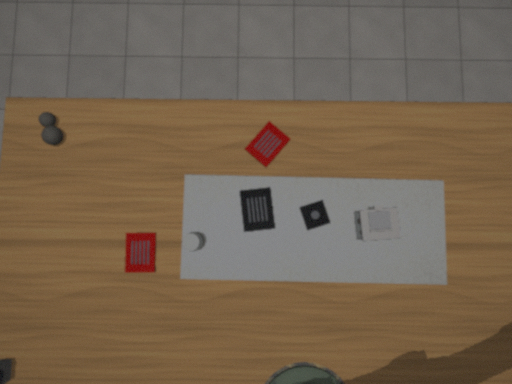

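View pics/side0.png

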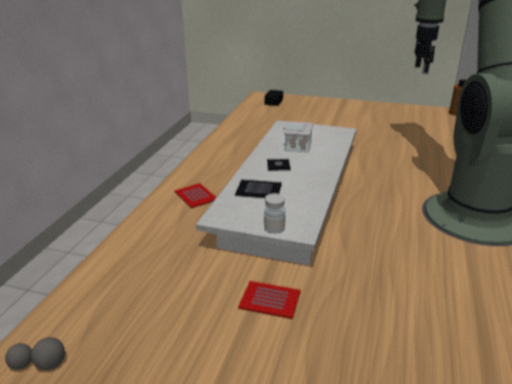

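Top view: black plate with five slots at (257,209) is the larger one and so the hatch. The small black plate with a round mark is at (315,214). The red look-alikes are at (268,144) and (141,252). The tub is at (380,223), the jar at (196,241), and the shelf's front edge near row 178. I'll measure these and confirm in a crop.

```bash
cat > h.py <<'E'
import cv2, numpy as np
from workcell import bot
def ray(f,px,z):
    p=np.atleast_2d(np.asarray(px,float)); d=np.c_[(p-f["mtx"][:2,2])/f["mtx"][0,0],np.ones(len(p))]@f["R"]
    c=-f["R"].T@f["t"]; return (c+d*((z-c[2])/d[:,2])[:,None])[:,:2]
def rect(pts):
    c,s,a=cv2.minAreaRect((pts*1000).astype(np.float32)); return np.round(c,1),np.round(s,1),round(a,1)
def black(im): # dark, unsaturated
    return ((im.max(2)<75)).astype(np.uint8)*255
def blobs(f,roi,amin):
    x0,y0,x1,y1=roi; k=4
    im=cv2.resize(f["frame"][y0:y1,x0:x1],None,fx=k,fy=k,interpolation=cv2.INTER_CUBIC)
    cs=cv2.findContours(black(im),cv2.RETR_EXTERNAL,cv2.CHAIN_APPROX_NONE)[0]
    return [(c[:,0]+.5)/k-.5+[x0,y0] for c in cs if cv2.contourArea(c)>amin*k*k]
def front(f): # shelf front edge line at z=.07: returns point, unit direction (along y)
    g=f["frame"].astype(float); sat=g.max(2)-g.min(2); P=[]
    for u in list(range(192,236,2))+list(range(282,440,2)):
        col=sat[165:192,u]; i=np.argmax(col[:-1]-col[1:] if 0 else -(np.diff(cv2.GaussianBlur(col[:,None],(1,3),0)[:,0])))
        P.append([u,165+i+.5])
    P=ray(f,P,.07)
    vx,vy,x,y=cv2.fitLine(P.astype(np.float32),cv2.DIST_HUBER,0,.001,.001).ravel()
    if vy<0: vx,vy=-vx,-vy
    return np.array([x,y]),np.array([vx,vy])
def measure():
    f=bot.grab_frame("top"); p,d=front(f); n=np.array([d[1],-d[0]])
    print("edge pt",p.round(4),"shelf yaw deg",np.degrees(np.arctan2(n[1],n[0])).round(2))
    for b in blobs(f,(186,150,345,240),200):
        w=ray(f,b,.078); c,s,a=rect(w); print("blob",b.mean(0).round(),c,s,a,"corner past edge mm",((w-p)@n*1000).max().round(1),"centre",((c/1000-p)@n*1000).round(1))
    return f
E
python3 - <<'E'
from h import *
f=measure()
cv2.imwrite("pics/crop.png",cv2.resize(f["frame"][130:290,175:450],(770,448),interpolation=cv2.INTER_CUBIC))
im=f["frame"]; p,d=front(f)
# end edges of shelf + jar for clearance
print("ends",ray(f,[[184,176],[444,181],[181,279],[446,284]],.07).round(3), "jar",ray(f,[[196,241]],.155).round(3))
print("red",ray(f,[[268,144]],.01).round(3))
E
```

```text
edge pt [ 0.6903 -0.0612] shelf yaw deg -0.83
blob [314. 215.] [579.5 -18.9] [67.8 68.6] 18.4 corner past edge mm -70.0 centre -111.4
blob [257. 209.] [594.1 146.5] [118.1  88.1] 6.9 corner past edge mm -35.8 centre -99.2
ends [[ 0.689  0.36 ]
 [ 0.681 -0.402]
 [ 0.394  0.36 ]
 [ 0.386 -0.393]] jar [[0.504 0.307]]
red [[0.802 0.113]]
```

View pics/crop.png

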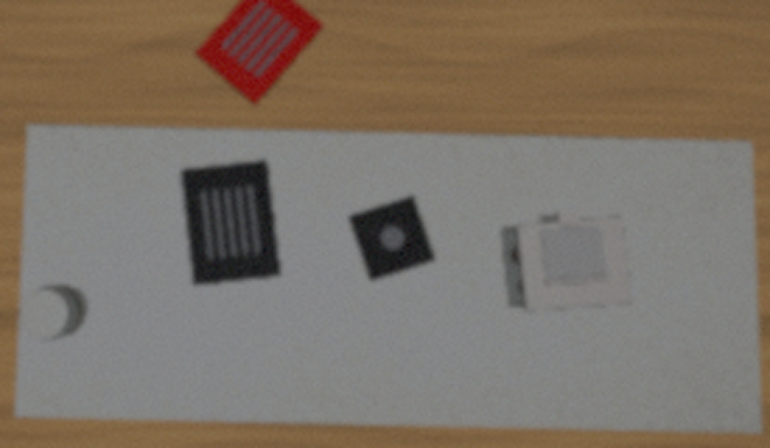

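The crop confirms it: the five-slot 118×88 mm plate is the hatch, turned about 7.7° from the shelf's axis, with its centre 99 mm behind the front edge. I'll part-open the fingers and push on the rear short side with both, along the shelf's x. First comes transit.

Emit:
servo_tool --pt "5 34.1 -20.5 0 0 0 18" --pt "5 34.1 -20.5 0 0 0 18" --pt "5 34.1 -20.5 0 0 0 18" --pt "5 34.1 -20.5 0 0 0 18" --pt "5 34.1 -20.5 0 0 0 18" --pt "5 34.1 -20.5 0 0 0 18" --pt "5 34.1 -20.5 0 0 0 18" --pt "5 34.1 -20.5 0 0 0 18" --pt "5 34.1 -20.5 0 0 0 18" --pt "5 34.1 -20.5 0 0 0 18"

```text
clock: 1.15
position: [0.4507, -0.2992, 0.2311]
tool_rot: [-3.141, 0.0, -0.011]
force: [0.0, -0.1, -0.5]
grip_width: 0.0501
finger_force: 0.0
```

Emit:
servo_tool --pt "5 4.4 -44 0 0 0 0.2" --pt "5 4.4 -44 0 0 0 0.2" --pt "5 4.4 -44 0 0 0 0.2" --pt "5 4.4 -44 0 0 0 0.2" --pt "5 4.4 -44 0 0 0 0.2" --pt "5 4.4 -44 0 0 0 0.2" --pt "5 4.4 -44 0 0 0 0.2" --pt "5 4.4 -44 0 0 0 0.2" --pt "5 4.4 -44 0 0 0 0.2" --pt "5 4.4 -44 0 0 0 0.2"

```text
clock: 2.15
position: [0.5, 0.1437, 0.2312]
tool_rot: [-3.14, 0.0, -0.012]
force: [-0.7, -1.0, -0.6]
grip_width: 0.0499
finger_force: 0.0
```

Emit:
servo_tool --pt "5 0 0 4 0 0 0" --pt "5 0 0 8 0 0 0" --pt "5 0 0 12 0 0 0" --pt "5 0 0 14.5 0 0 0" --pt "5 0 0 14.5 0 0 0"

```text
clock: 2.65
position: [0.4985, 0.1371, 0.0836]
tool_rot: [3.139, 0.005, -0.019]
force: [0.1, 0.6, 0.8]
grip_width: 0.05
finger_force: 0.0
```

```bash
python3 - <<'E'
from h import *
s=bot.observe(); print(s["position"],s["tool_rot"],s["force"],s["clock"])
f=bot.grab_frame("side"); cv2.imwrite("pics/s1.png",cv2.resize(f["frame"][120:260,200:380],(720,560),interpolation=cv2.INTER_CUBIC))
E
```

```text
[0.49851783 0.13711394 0.08358681] [ 3.1392789   0.00482136 -0.01863189] [0.08975743 0.57114341 0.8477028 ] 2.65
```

View pics/s1.png

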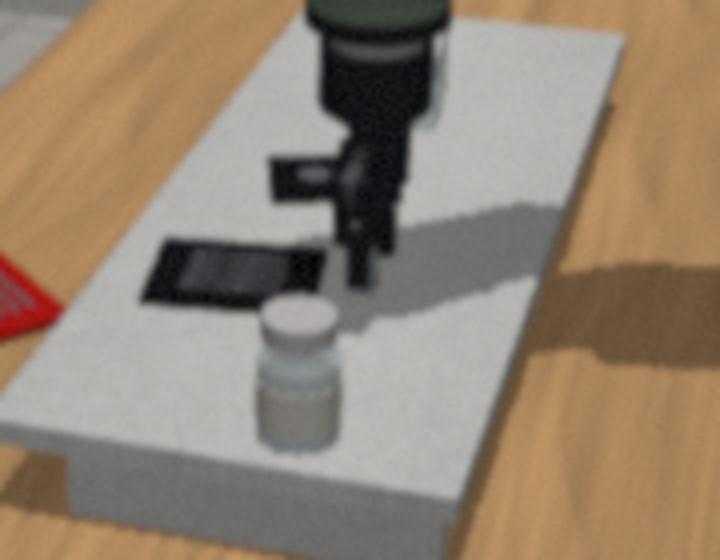

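The side view shows the fingers just behind the plate's rear side (crop about (360,270), plate at (235,272)) and clear of the jar. Next I'll feel for the shelf.

Emit:
servo_tool --pt "5 0 0 0.4 0 0 0" --pt "5 0 0 0.8 0 0 0" --pt "5 0 0 0.8 0 0 0"

```text
clock: 3.0
position: [0.5004, 0.1391, 0.0789]
tool_rot: [-3.141, -0.001, -0.017]
force: [-0.4, -0.5, 0.2]
grip_width: 0.05
finger_force: 0.0
```

Emit:
servo_tool --pt "5 0 0 0.2 0 0 0" --pt "5 0 0 0.2 0 0 0"

```text
clock: 3.2
position: [0.5001, 0.1393, 0.0765]
tool_rot: [-3.141, -0.0, -0.017]
force: [-0.1, 1.0, 0.1]
grip_width: 0.05
finger_force: 0.0
```

Emit:
servo_tool --pt "5 0 0 0.2 0 0 0" --pt "5 0 0 0.2 0 0 0"

```text
clock: 3.4
position: [0.4999, 0.1392, 0.0742]
tool_rot: [3.142, 0.0, -0.017]
force: [-0.0, -0.3, 0.5]
grip_width: 0.05
finger_force: 0.0
```

Emit:
servo_tool --pt "5 0 0 0.2 0 0 0" --pt "5 0 0 0.2 0 0 0"

```text
clock: 3.6
position: [0.4999, 0.1392, 0.0721]
tool_rot: [3.142, 0.0, -0.017]
force: [-0.3, 0.5, 0.2]
grip_width: 0.0495
finger_force: 0.0
```

Emit:
servo_tool --pt "5 0 0 0.15 0 0 0" --pt "5 0 0 0.15 0 0 0"

```text
clock: 3.8
position: [0.4999, 0.1392, 0.0706]
tool_rot: [3.142, 0.0, -0.017]
force: [0.2, -0.0, 0.2]
grip_width: 0.0497
finger_force: 0.0
```

Emit:
servo_tool --pt "5 0 0 0.15 0 0 0" --pt "5 0 0 0.15 0 0 0"

```text
clock: 4.0
position: [0.4999, 0.1392, 0.0691]
tool_rot: [3.142, 0.0, -0.017]
force: [-0.6, 0.3, 0.2]
grip_width: 0.05
finger_force: 0.0
```

Emit:
servo_tool --pt "5 0 0 0.15 0 0 0" --pt "5 0 0 0.15 0 0 0"

```text
clock: 4.2
position: [0.4999, 0.1392, 0.0676]
tool_rot: [3.142, 0.0, -0.017]
force: [-0.6, 0.6, -0.1]
grip_width: 0.0499
finger_force: 0.0
```

Emit:
servo_tool --pt "5 0 0 0.15 0 0 0" --pt "5 0 0 0.15 0 0 0"

```text
clock: 4.4
position: [0.5001, 0.1393, 0.067]
tool_rot: [3.142, -0.0, -0.017]
force: [-4.3, -1.7, 18.6]
grip_width: 0.0497
finger_force: 9.1
```

Shelf contact came at TCP z ≈ 0.067. I'll raise 3 mm, so the tips sit at about mid-thickness of the plate, then push.

Emit:
servo_tool --pt "5 0 0 -0.3 0 0 0" --pt "5 0.8 0 -0.3 0 0 0" --pt "5 1.6 0 -0.3 0 0 0" --pt "5 2.2 0 -0.3 0 0 0" --pt "5 2.8 0 -0.3 0 0 0" --pt "5 3.4 0 -0.3 0 0 0" --pt "5 4 0 -0.3 0 0 0" --pt "5 4.5 0 -0.3 0 0 0" --pt "5 5 0 -0.3 0 0 0" --pt "5 5 0 -0.3 0 0 0"

```text
clock: 5.4
position: [0.5506, 0.1383, 0.0693]
tool_rot: [-3.142, -0.0, -0.017]
force: [-0.9, -0.5, 0.4]
grip_width: 0.0503
finger_force: 0.0
```

```bash
python3 - <<'E'
from h import *
f=measure(); s=bot.observe(); print(s["position"],s["force"])
cv2.imwrite("pics/t2.png",cv2.resize(f["frame"][130:290,175:375],(750,600),interpolation=cv2.INTER_CUBIC))
E
```

```text
edge pt [ 0.6902 -0.0612] shelf yaw deg -0.84
blob [315. 215.] [579.6 -18.9] [67.4 67.7] 18.6 corner past edge mm -69.9 centre -111.2
blob [265. 216.] [594.7 115.7] [174. 236.] 0.5 corner past edge mm -11.8 centre -98.1
[0.55019637 0.13837195 0.06925649] [-0.68005941  0.59591481 -0.27753937]
```

View pics/t2.png

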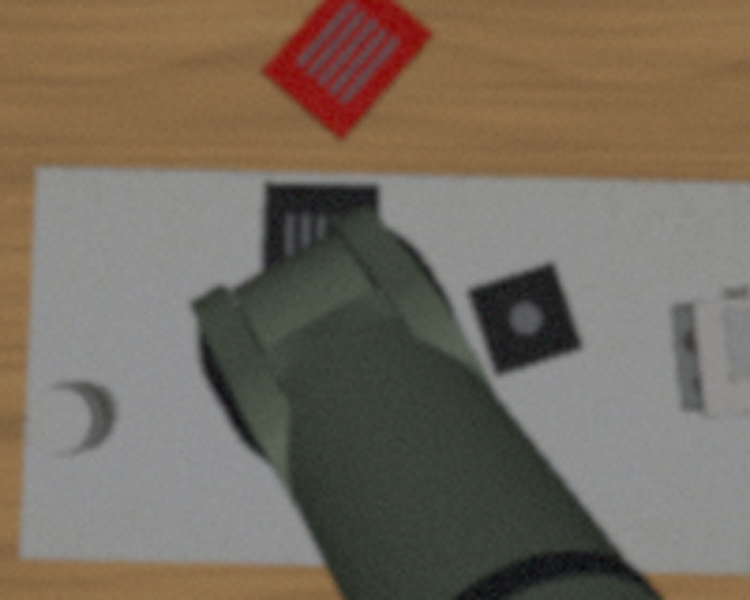

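The plate now looks square, with its leading edge (crop row ~185) about 11 mm short of the shelf edge (row ~170). The arm hides the rear of the plate. I'll push 36 mm more and measure the front edge.

Emit:
servo_tool --pt "5 0.5 0 0 0 0 0" --pt "5 1 0 0 0 0 0" --pt "5 1.5 0 0 0 0 0" --pt "5 2 0 0 0 0 0" --pt "5 2.5 0 0 0 0 0" --pt "5 3 0 0 0 0 0" --pt "5 3.4 0 0 0 0 0" --pt "5 3.6 0 0 0 0 0" --pt "5 3.6 0 0 0 0 0"

```text
clock: 6.35
position: [0.5862, 0.1378, 0.0692]
tool_rot: [-3.142, -0.0, -0.017]
force: [0.1, 0.7, 0.3]
grip_width: 0.0503
finger_force: 0.0
```

```bash
python3 - <<'E'
from h import *
f=measure(); s=bot.observe(); print(s["position"],s["force"])
p,d=front(f); n=np.array([d[1],-d[0]])
b=max(blobs(f,(230,150,292,240),200),key=len); w=ray(f,b,.078)
x=(w-p)@n; y=(w-p)@d; m=(x>x.max()-.004); yy=y[m]
lo,hi=yy.min()+.015,yy.max()-.015; k=m&(y>lo)&(y<hi)
s_,c_=np.polyfit(y[k],x[k],1); print("front mm",(x[k].mean()*1000).round(1),"width",np.ptp(yy).round(3),"plate yaw rel shelf deg",-np.degrees(s_).round(2))
E
```

```text
edge pt [ 0.6885 -0.1733] shelf yaw deg -0.8
blob [274. 209.] [612.6  85.5] [209.4 290.5] 0.5 corner past edge mm 24.5 centre -79.5
[0.58604423 0.13780753 0.06927366] [-0.5377449  -0.28640684 -0.57072032]
front mm 23.3 width 0.086 plate yaw rel shelf deg 1.19
```

Emit:
servo_tool --pt "5 0.3 0 0 0 0 0" --pt "5 0.55 0 0 0 0 0" --pt "5 0.55 0 0 0 0 0" --pt "5 -1 0 0 0 0 0" --pt "5 -3 0 0 0 0 0" --pt "5 -3 0 -4 0 0 0" --pt "5 -3 0 -9 0 0 0" --pt "5 -8 0 -12 0 0 0" --pt "5 -13 0 -12 0 0 0" --pt "5 -13 0 -12 0 0 0"

```text
clock: 7.4
position: [0.452, 0.1398, 0.1903]
tool_rot: [3.141, 0.0, -0.015]
force: [-0.1, -0.9, -0.9]
grip_width: 0.0503
finger_force: 0.0
```

```bash
python3 - <<'E'
from h import *
f=measure(); s=bot.observe(); print(s["position"],s["force"])
cv2.imwrite("pics/t3.png",cv2.resize(f["frame"][130:290,175:375],(750,600),interpolation=cv2.INTER_CUBIC))
E
```

```text
edge pt [ 0.6902 -0.0612] shelf yaw deg -0.85
blob [315. 215.] [579.5 -19.1] [67.4 68.1] 18.2 corner past edge mm -69.9 centre -111.3
blob [260. 185.] [663.9 136.9] [ 87.8 119.3] 89.2 corner past edge mm 30.4 centre -29.2
[0.4533907  0.139977   0.19023713] [0.98604249 0.05836736 0.20763543]
```

View pics/t3.png

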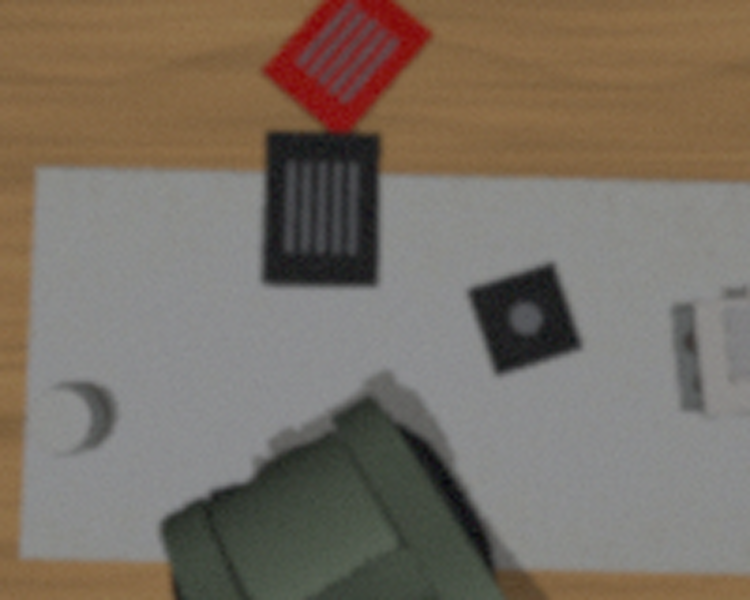

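The plate now sticks out about 30–31 mm (crop rows 132 to ~172 at the edge) and is square to within about 0.1°. The small plate at (525,318) and the jar are where they were, and the gripper is well clear.

```bash
python3 -c "
from workcell import bot
print(bot.job_done())"
```

```text
the job is handed in; nothing more can be done
None
```

I handed the job in with the hatch plate lying flat, about 30 mm past the shelf's front edge and square to it, the gripper clear of it, and the small plate, tub and jar undisturbed.

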